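# Centre-mark the edge of a cabinet door panel

## Robot

A 6-joint arm with a two-finger parallel gripper is mounted at the origin on the work surface. World frame = base frame: x ahead of the robot, y to its left, z up, the work surface at z = 0. Lengths are in m, angles in rad, forces in N, time in s.
With the tool pointing down it reaches from about 0.225 to 0.875 m from the base axis. Payload 3.4 kg.
Tool frame: the origin (TCP) lies between the finger pads; the fingertips stand 17 mm ahead of it and the grasp point (between the pads) lies 2 mm behind it; y points along the fingers, z is the direction in which the jaws open and shut, and the axes are right-handed (so a half turn about y gives the same grasp; the last joint's range is limited). The gripper opens to 85 mm and grips with 20 to 120 N. Pads are 22 mm wide; open, the fingers measure 114 mm over their backs; the gripper's body (76 mm by 85 mm) begins 54 mm behind the grasp point. The pads swing forward as they close: fully open they stand 13 mm farther back than shut.
Start: joints at [1.199, 0.276, 1.505, -0, 1.361, -0.121], TCP at [0.143, 0.557, 0.248] pointing down, gripper open.
Joint ranges: [-2.89, 2.89], [-0.75, 2.08], [0.22, 2.7], [-1.18, 4.32], [0.11, 2.71], [-2.7, 2.7]. Speed limits (rad/s): [2.57, 2.57, 3.14, 3.14, 3.14, 3.14].

## Interface

Orientations are given as a unit quaternion [w, x, y, z].
In Python, from rig import manip, get_image, camera_model, sign_off, spot_in, silhouettes, spot_point gives the robot as it stands.
- The arm moves only by the tool jog_arm, never from a script. Its argument "targets" is a list of rows, each a list of 3 entries, a list of its own where there are three numbers: the finger opening in m, from 0 to 0.0854, then the shift along the world's x, y, z in m, then the turn about the world's z in rad. In form: [[claw, [x, y, z], spin], ...]. A call has 1 to 10 rows; each row shifts and turns the commanded pose from where the row before left it; what a row does not reach is not made up. A row lasts 1/8 s, in which the tool goes at most 62.5 mm and 10.7 degrees, less where a joint would pass 70% of its speed; a pose out of reach is approached as far as the arm can. A call with a gripper value outside its range is refused whole. The fingers move at their own pace and stop on an object; "force" is the grip in N (left out, the last holds). Time passes only in rows, so rows that do not move let the fingers close. It gives the time, the measured TCP pose, the force and the opening at its end, in the units of the state.
- manip.get_state(): the state, without advancing time (a new reading comes with each control period).
- get_image(name): name is "scene" or "side" or "wrist"; returns (picture, depth): 384x512x3 uint8, red, green, blue; 384x512 float32, m along the optical axis (not along the pixel's ray), 0 where there is no reading.
- camera_model(name): a dict with "mtx" (3x3 intrinsics, pixels), "distortion" ([k1, k2, p1, p2, k3] as OpenCV has them; the pictures are not rectified), "world_from_camera" (4x4, takes a point from camera to world coordinates). Camera axes: x right, y up, looking along -z (the intrinsics and any distortion apply to the point x, -y, -z); pixel columns grow to the right and rows downward; lengths in m; the calibration is good to about 2 mm. A picture is of the moment at which its call begins: read the wrist's pose just before it. camera_model takes no time and is no camera call; for the wrist camera it gives the pose at the moment of the call.
- sign_off(): hands the job in, once; it reports no verdict.
Trained networks look in the newest picture that a camera, given by its name, has taken for a name from the list of things; names that differ only in an ending like _2 or _b are one class to them, and where a whole thing is asked for, a point or a joint stands for the part that bears it (a point fixed in the world has none). Each returns a list of dicts, best first, with "score" (0 to 1); they miss things now and then, are a little off and sometimes report something else, mostly with a low value. They report only what shows in the picture. A call takes as long as a camera call.
- spot_in(name, camera): "position" ([column, row] in pixels, amid what is visible of it).
- silhouettes(name, camera): "mask" (384x512 bool, what is visible of it) and "position" ([column, row] in pixels, amid what is visible of it).
- spot_point(name, camera): "position" ([column, row] in pixels: a listed point, or the origin of a listed thing).
The state is a dict: "clock": time; "qpos": joint angles; "qd": joint speeds; "effort": joint torques, N m; "position": TCP position; "ee_rot": TCP orientation; "contact_force": force on the tool from outside, world axes, zero at the start; "moment": the same for the moment, N m; "width": finger opening in m.
Only numpy, scipy, OpenCV 4.12 (cv2) and the standard library are available. Lean on these libraries where they do the work, as an engineer would, in place of code of your own. Each camera call takes 0.05 s, during which the arm holds its last target.

## Task

The tall plywood panel is a cabinet door that needs its pivot hole marked. Slide it straight up out of the slotted rack, stand it in the channel of the edge-marking jig, push it under the punch until its end is against the stop, and let go; then take the mallet and, with the face of its head, strike the sprung punch down onto the panel's edge. Set the mallet back down on its rubber mat, leave the panel home in the jig, and do not disturb the short boards, the tub or the door wedge; set things down rather than drop them, and let nothing but the mallet push on the punch.

Things in the scene. Friction and masses are not known exactly. Their poses are not given: they have to be found in the camera images.
- rack: Wooden slotted rack fixed to the bench, 155 (x) x 224 (y) x 85 mm high. Origin: centre of its underside. Three boards stand on edge in it along its y axis, at x = -45, 0 and +45 mm, on its 8 mm thick floor. Only their ends are held: 12 mm wide grooves, 10 mm deep, in two end cheeks that stand beyond y = +-92 mm, up to z = 85 mm; between the cheeks it is open.
- panel_centre (a point): Centre of the tall plywood panel to be marked: 180 mm long (its y axis), 120 mm high (z), 9 mm thick (x), about 130 g. It starts in any of the rack's three slots. Its top edge, 60 mm above this point, stands 43 mm above the rack's cheeks and 50 mm above the short boards: pinch that edge across the thickness. Its two ends are alike; either may be marked.
- panel: The tall panel itself: origin at the centre of its lower edge, 60 mm below its centre; same axes.
- board_a: Short plywood board, 180 x 70 x 9 mm, in another slot of the rack; origin at the centre of its underside. To be left alone.
- board_b: Another short plywood board, 180 x 70 x 9 mm, in the remaining slot; origin at the centre of its underside. To be left alone.
- jig: Edge-marking jig fixed to the bench: base plate 100 (x) x 275 (y) x 10 mm and an upright channel along its y axis, between two 12 mm thick rails. Origin: on the channel's centre line, at the underside; z up. Channel 13 mm wide, floor z = 10 mm, rails to z = 70 mm, flared lips to z = 79 mm (mouth 21 mm wide), from y = -105 mm (closed by the column) to y = +125 mm (open).
- jig_stop (a point): Foot of the jig's stop, at the channel floor (jig frame: 0, -105, 10 mm; same axes). The stop is the +y face of a column, 44 (x) x 32 (y) mm, 178 mm above the bench. From it an arm, 32 mm wide, 152 to 178 mm above the bench, reaches 34 mm along +y over the channel and holds the punch.
- jig_seat (a point): Point on the channel floor (jig frame: 0, -15, 10 mm; same axes). Home: the panel's centre is 60 mm straight above this point, its end against the stop, its top 130 mm above the bench, 18 mm under the tip of the punch. Enter the channel clear of the arm, for example with the panel's centre 50 mm further along +y, then slide it along -y.
- punch_top (a point): Centre of the flat top of the punch's round steel head (32 mm diameter, 12 mm thick) on an upright sprung punch, at 0, -87 mm in the jig frame and 221 mm above the bench at rest. Moves with the punch. Nothing stands above it.
- punch (a joint): Downward travel of the punch in m: 0 up at rest, limit 0.024. The spring resists with about 4 N at first and 8 N at 18 mm, where the tip meets the edge of a seated panel; freed, it comes back up. The mark is made when a blow sends the punch down faster than 0.05 m/s and the tip then bears on the panel's edge with over 5 N (some 15 N on the punch).
- mallet_head (a point): Centre of the head of a wooden mallet, 400 g. Head 80 (x) x 55 (y) x 90 mm (z); striking faces at +z and -z. It stands on its -z face, handle level along -x at this point's height: 22 mm wide (y), 28 mm high (z), from x = -30 to -220 mm; the head ends at x = -40 mm. Centre of mass about x = -20 mm. Grip the handle firmly across its width near the head, about x = -75 mm.
- mallet: The mallet itself: origin at the centre of its -z striking face, 45 mm below the head's centre; same axes.
- mat: Black rubber bench mat fixed to the bench, 270 mm (x) x 120 mm (y), 4 mm thick; origin at the centre of its underside. The mallet stands on it and goes back on it, its head anywhere over the mat.
- tub: Round grey plastic tub of door hardware, 94 mm across, 60 mm high; origin at the centre of its underside. To be left alone.
- wedge: Brown rubber door wedge, 120 x 38 x 29 mm; origin at the centre of its underside. To be left alone.

How it is judged:
On the way, in this order (a step that is already met when the one before it is completed fails the run):
1. the tall panel has been slid straight up, upright, until its lower edge is clear of the rack's cheeks (z of panel in the frame of rack above 0.086 m and horizontal distance between panel and rack below 0.1 m and angle between panel_centre's own z axis and vertical below 0.35 rad).
2. the panel stands home in the jig: on the channel floor, end within 4 mm of the stop, let go (x of panel_centre in the frame of jig_seat between -0.003 and 0.003 m and y of panel_centre in the frame of jig_seat between -0.004 and 0.004 m and z of panel_centre in the frame of jig_seat between 0.055 and 0.063 m and angle between panel_centre's own z axis and vertical below 0.05 rad and contact force between the fingers and panel below 0.2 N), for 0.2 s.
3. a blow with the mallet's face drives the punch down faster than 0.05 m/s, the panel being home (x of panel_centre in the frame of jig_seat between -0.003 and 0.003 m and y of panel_centre in the frame of jig_seat between -0.004 and 0.004 m and z of panel_centre in the frame of jig_seat between 0.055 and 0.063 m and angle between panel_centre's own z axis and vertical below 0.05 rad and horizontal distance between mallet_head and punch_top below 0.03 m and angle between mallet_head's own z axis and vertical below 0.35 rad and contact force between mallet and punch above 1 N and velocity of joint punch above 0.05 m/s).
4. under the mallet the punch tip bears on the panel's edge with more than 5 N (x of panel_centre in the frame of jig_seat between -0.003 and 0.003 m and y of panel_centre in the frame of jig_seat between -0.004 and 0.004 m and z of panel_centre in the frame of jig_seat between 0.055 and 0.063 m and angle between panel_centre's own z axis and vertical below 0.05 rad and horizontal distance between mallet_head and punch_top below 0.03 m and angle between mallet_head's own z axis and vertical below 0.35 rad and contact force between mallet and punch above 1 N and contact force between punch and panel above 5 N).
At the end, for the whole second after the job is handed in: The panel stands upright (within 0.05 rad) on the floor of the jig's channel with its end within 4 mm of the stop, the punch is back up (within 2 mm), the mallet rests released with the centre of its head over the mat and lower than 60 mm, and panel and mallet are still (x of panel_centre in the frame of jig_seat between -0.003 and 0.003 m and y of panel_centre in the frame of jig_seat between -0.004 and 0.004 m and z of panel_centre in the frame of jig_seat between 0.055 and 0.063 m and angle between panel_centre's own z axis and vertical below 0.05 rad and value of joint punch below 0.002 m and x of mallet_head in the frame of mat between -0.135 and 0.135 m and y of mallet_head in the frame of mat between -0.06 and 0.06 m and height (world z) of mallet_head below 0.06 m and linear speed of each of mallet, panel below 0.02 m/s); the robot touches nothing.
It fails at once if a short board, the tub or the door wedge is shifted more than 20 mm (distance of any of board_a, board_b, tub, wedge from where it was at the start of the episode above 0.02 m).
It fails at once if the punch is pushed by the robot itself (contact force between any of the arm, the fingers and punch above 1 N).
It fails at once if the panel or the mallet is dropped (falls free faster than 0.5 m/s) ((contact force between the fingers and panel below 0.1 N and linear speed of panel above 0.5 m/s) or (contact force between the fingers and mallet below 0.1 N and linear speed of mallet above 0.5 m/s)).
It also fails if it takes over 67 s, if anything falls off the work surface, if the arm or the gripper's body presses on something with over 40 N, if the wrist force passes 120 N, or if a joint passes its speed limit or range.

## Working session

There is one attempt and no reset: what is moved stays moved. The work goes in short steps, Python scripts to look and compute and a tool call to move; the robot and the scene stay as the last step left them, time stands still between calls to the robot, and variables do not carry over. Pictures are saved under pics/ and viewed, and the job is handed in when it is done.

Besides the shell and the picture viewer there is one more tool, called after "Emit:" in YAML: its name, and indented under it one key for each argument. jog_arm: Moves the arm, as the interface text tells. Its arguments: {"type":"object","properties":{"targets":{"type":"array","items":{"type":"array"}},"force":{"type":"number"}},"required":["targets"]}

```bash
ls; mkdir -p pics
cat > h.py <<'E'
import numpy as np, cv2
from rig import manip, get_image, camera_model, sign_off, spot_in, silhouettes, spot_point
def world(cm,u,v,d):
    K=np.array(cm['mtx']);D=np.array(cm['distortion'])
    uv=np.array([u,v],float).T.reshape(-1,1,2)
    n=cv2.undistortPoints(uv,K,D).reshape(-1,2)
    d=np.asarray(d,float).reshape(-1)
    P=np.c_[n[:,0]*d,-n[:,1]*d,-d,np.ones(len(d))]
    return (P@np.array(cm['world_from_camera']).T)[:,:3]
def cloud(cm,depth):
    v,u=np.mgrid[:384,:512]
    W=world(cm,u.ravel(),v.ravel(),depth.ravel()).reshape(384,512,3)
    W[depth<=0]=np.nan
    return W
def save(name,p): cv2.imwrite(f'pics/{name}.png',p[:,:,::-1])
E
python3 - <<'E'
from h import *
for c in ['scene','side']:
    p,d=get_image(c); save(c+'0',p); np.savez(f'{c}0.npz',p=p,d=d,**{k:np.array(v) for k,v in camera_model(c).items()})
    cm=camera_model(c); print(c,np.array(cm['world_from_camera']).round(3).tolist())
    W=cloud(cm,d)
    for n in ['rack','panel_centre','jig','jig_seat','punch_top','mallet_head','mat','tub','wedge']:
        r=spot_point(n,c)
        for x in r[:2]:
            u,v=x['position']; print(n,round(x['score'],2),np.round([u,v]),W[int(v),int(u)].round(3))
E
```

```text
pics
scene [[0.164, -0.6, 0.783, 1.678], [0.986, 0.109, -0.123, -0.213], [-0.011, 0.792, 0.61, 0.969], [0.0, 0.0, 0.0, 1.0]]
panel_centre 0.92 [357. 183.] [0.552 0.301 0.083]
jig 0.97 [177. 213.] [ 0.511 -0.293  0.009]
jig_seat 0.78 [177. 204.] [ 0.501 -0.289  0.035]
jig_seat 0.66 [350. 202.] [0.595 0.271 0.037]
punch_top 0.67 [143. 159.] [ 0.498 -0.374  0.224]
mallet_head 0.97 [280. 209.] [0.657 0.018 0.096]
mat 0.7 [274. 212.] [0.653 0.001 0.087]
tub 0.77 [352. 238.] [0.762 0.219 0.044]
tub 0.22 [355. 200.] [0.597 0.283 0.045]
wedge 0.96 [206. 259.] [ 0.759 -0.218  0.028]
side [[-0.967, 0.173, -0.189, 0.377], [-0.256, -0.617, 0.744, 0.818], [0.012, 0.768, 0.641, 0.89], [0.0, 0.0, 0.0, 1.0]]
rack 0.75 [237. 346.] [0.547 0.33  0.03 ]
rack 0.71 [317. 181.] [ 0.482 -0.283  0.007]
panel_centre 0.72 [239. 322.] [0.544 0.318 0.103]
panel_centre 0.59 [242. 345.] [0.541 0.315 0.008]
jig 0.77 [315. 180.] [ 0.478 -0.208  0.071]
jig 0.63 [220. 337.] [0.588 0.318 0.028]
jig_seat 0.68 [313. 179.] [ 0.488 -0.217  0.069]
jig_seat 0.39 [247. 248.] [0.606 0.058 0.032]
punch_top 0.46 [322. 107.] [ 0.497 -0.368  0.22 ]
mallet_head 0.63 [226. 184.] [ 0.748 -0.201  0.005]
mallet_head 0.57 [247. 234.] [0.605 0.059 0.083]
mat 0.85 [270. 250.] [0.551 0.025 0.005]
tub 0.56 [177. 301.] [0.713 0.259 0.033]
wedge 0.97 [226. 182.] [ 0.748 -0.203  0.007]
```

View pics/scene0.png

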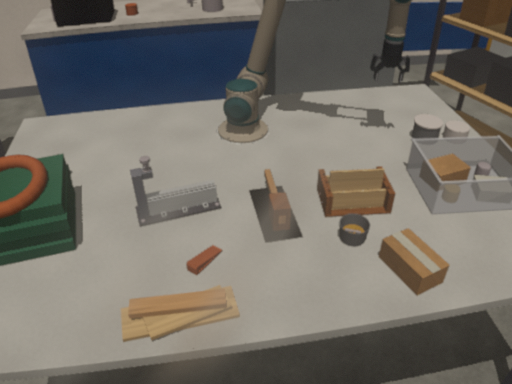

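View pics/side0.png

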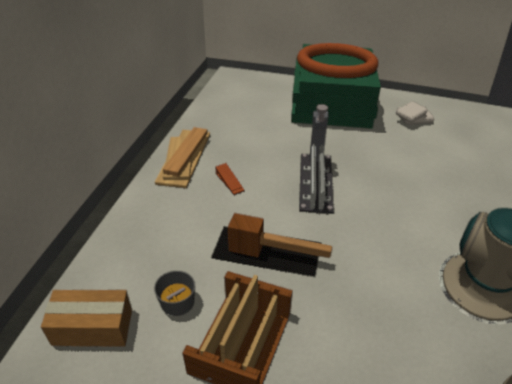

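The scene picture shows the rack near (355,190), the mallet at (275,205), the jig at (178,200) with its punch at (144,160), the tub at (354,230) and the wedge at (205,260). Next I'll fit the geometry from depth.

```bash
cat > a.py <<'E'
from h import *
out={}
for c in ['scene','side']:
    z=np.load(c+'0.npz'); W=cloud(z,z['d']).reshape(-1,3); W=W[~np.isnan(W[:,0])]; out[c]=W
    t=W[(abs(W[:,0]-.5)<.4)&(abs(W[:,1])<.4)&(W[:,2]<.03)&(W[:,2]>-.03)]
    print(c,'table z median',np.median(t[:,2]))
def rect(P):
    r=cv2.minAreaRect((P[:,:2]*1000).astype(np.float32)); return np.round(r[0],1),np.round(r[1],1),round(r[2],1)
for c,W in out.items():
    def reg(x0,x1,y0,y1,z0,z1): return W[(W[:,0]>x0)&(W[:,0]<x1)&(W[:,1]>y0)&(W[:,1]<y1)&(W[:,2]>z0)&(W[:,2]<z1)]
    print(c)
    for nm,a in dict(panel=(.4,.72,.15,.45,.105,.2),rackhi=(.4,.72,.15,.45,.07,.095),rackall=(.4,.72,.15,.45,.015,.2),
        jigall=(.35,.65,-.45,-.1,.006,.25),jigrail=(.35,.65,-.45,-.1,.06,.085),arm=(.35,.65,-.5,-.1,.165,.185),punch=(.35,.65,-.5,-.1,.2,.25),mhead=(.5,.75,-.1,.15,.075,.12),mall=(.35,.75,-.1,.15,.03,.12)).items():
        P=reg(*a); print(nm,len(P), rect(P) if len(P)>4 else '', 'z',P[:,2].min().round(3) if len(P) else '',P[:,2].max().round(3) if len(P) else '')
E
python3 a.py
```

```text
scene table z median 0.001621765352849469
side table z median -0.0003022915643688395
scene
panel 408 (array([547.7, 300.3]), array([179.9,  23.8]), 82.2) z 0.105 0.133
rackhi 951 (array([547.2, 300.8]), array([226.9, 163.4]), 84.9) z 0.07 0.095
rackall 3153 (array([596.9, 296.8]), array([228.1, 261.6]), 85.4) z 0.015 0.133
jigall 3025 (array([ 504.8, -285.3]), array([280.5, 335. ]), 2.2) z 0.006 0.226
jigrail 828 (array([ 485. , -287.5]), array([ 47.8, 261.9]), 11.0) z 0.06 0.085
arm 209 (array([ 504.2, -385.1]), array([49.8, 65.1]), 0.8) z 0.165 0.185
punch 87 (array([ 499.9, -367.1]), array([30.5, 30.7]), 65.1) z 0.2 0.226
mhead 383 (array([616.5,  28.4]), array([55.3, 86.9]), 89.4) z 0.075 0.099
mall 819 (array([528.3,  28.7]), array([ 55.8, 263.8]), 89.7) z 0.03 0.099
side
panel 583 (array([546.7, 302.9]), array([181.7,  11.7]), 84.8) z 0.105 0.132
rackhi 2637 (array([546.7, 303.7]), array([226.5, 155.8]), 84.4) z 0.07 0.095
rackall 6570 (array([598.8, 298.7]), array([226.7, 260.5]), 84.4) z 0.015 0.132
jigall 2531 (array([ 519.5, -284.7]), array([252.1, 289.1]), 1.3) z 0.006 0.222
jigrail 485 (array([ 482.4, -271.1]), array([ 43.9, 240. ]), 8.5) z 0.061 0.085
arm 143 (array([ 497.3, -380.7]), array([42.8, 72.9]), 10.3) z 0.165 0.185
punch 86 (array([ 496.1, -361.3]), array([28. , 33.4]), 26.7) z 0.2 0.222
mhead 667 (array([613.8,  31.7]), array([80.6, 60.4]), 1.1) z 0.075 0.099
mall 2007 (array([524. ,  30.1]), array([261. ,  60.7]), 1.2) z 0.03 0.099
```

Run:
```python
from h import *
from scipy.spatial.transform import Rotation as R
s=manip.get_state(); q=s['ee_rot']; print(s['position'],s['width'],s['clock']); print(R.from_quat([q[1],q[2],q[3],q[0]]).as_matrix().round(3))
print(np.array(camera_model('wrist')['world_from_camera']).round(3))
```

```text
[0.14271703 0.55704962 0.24832613] 0.08536441624179765 1.0
[[ 0.969  0.     0.248]
 [-0.248  0.     0.969]
 [ 0.    -1.     0.   ]]
[[ 0.249 -0.918 -0.309  0.062]
 [ 0.969  0.236  0.078  0.577]
 [ 0.002 -0.319  0.948  0.375]
 [ 0.     0.     0.     1.   ]]
```

Emit:
jog_arm:
  targets:
    - [0.045,[0.045,-0.024,0.005],-0.157]
    - [0.045,[0.045,-0.024,0.005],-0.157]
    - [0.045,[0.045,-0.024,0],-0.157]
    - [0.045,[0.045,-0.024,0],-0.157]
    - [0.045,[0.045,-0.024,0],-0.157]
    - [0.045,[0.045,-0.024,0],-0.157]
    - [0.045,[0.045,-0.024,0],-0.157]
    - [0.045,[0.045,-0.024,0],-0.157]
    - [0.045,[0.047,-0.028,0],-0.16]
    - [0.045,[0,0,0],0]

```text
clock: 2.25
position: [0.5531, 0.3346, 0.2575]
ee_rot: [-0.474, 0.474, -0.524, 0.525]
contact_force: [-1.1, -0.1, 0.2]
width: 0.0448
```

```bash
cat > w.py <<'E'
import sys
from h import *
def yaw(s):
    from scipy.spatial.transform import Rotation as R
    q=s['ee_rot']; m=R.from_quat([q[1],q[2],q[3],q[0]]).as_matrix(); return np.degrees(np.arctan2(m[1,2],m[0,2])), m
n=sys.argv[1]
s=manip.get_state(); cm=camera_model('wrist'); p,d=get_image('wrist'); save(n,p); np.savez(n+'.npz',p=p,d=d,**{k:np.array(v) for k,v in cm.items()})
print('t',s['clock'],'pos',s['position'].round(4) if hasattr(s['position'],'round') else s['position'],'yaw',yaw(s)[0].round(2),'w',s['width'],'F',np.round(s['contact_force'],1))
E
python3 w.py rackw
```

```text
t 2.25 pos [0.5531 0.3346 0.2575] yaw -5.77 w 0.044800204770042866 F [-1.1 -0.1  0.2]
```

View pics/rackw.png

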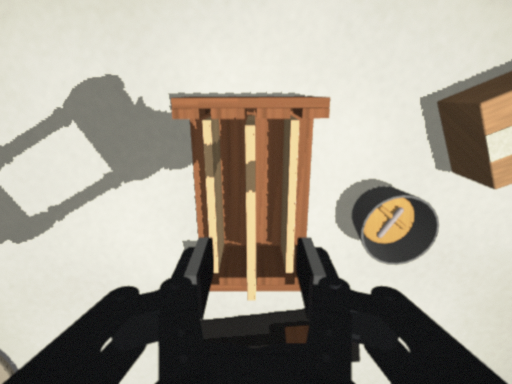

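The middle board (col 250, rows 115–300) is the tall one, and the fingers straddle it with their midpoint near col 257. The tub is clear, at (395,225).

Run:
```python
from h import *
z=np.load('rackw.npz'); W=cloud(z,z['d']).reshape(-1,3)
P=W[(W[:,0]>.44)&(W[:,0]<.66)&(W[:,1]>.17)&(W[:,1]<.42)]
def rect(P):
    r=cv2.minAreaRect((P[:,:2]*1000).astype(np.float32)); return np.round(r[0],1),np.round(r[1],1),round(r[2],1)
T=P[(P[:,2]>.118)&(P[:,2]<.14)]; T=T[abs(T[:,0]-.548)<.03]
print(len(T),rect(T),np.median(T[:,2])); 
c=T.mean(0);u,s,v=np.linalg.svd(T[:,:2]-c[:2]);print(c,v[0],np.degrees(np.arctan2(*v[0][::-1])))
C=P[(P[:,2]>.08)&(P[:,2]<.09)];print(rect(C))
```

```text
1708 (array([544.8, 300.6]), array([180.8,   9. ]), 84.2) 0.1291441399196291
[0.54597639 0.3097909  0.12909607] [-0.09701405 -0.99528301] -95.5672521771269
(array([544.7, 300.5]), array([224.4, 155.1]), 84.2)
```

Emit:
jog_arm:
  targets:
    - [0.045,[-0.004,0,-0.04],0.002]
    - [0.045,[0,0,-0.045],0]
    - [0.045,[0,0,-0.04],0]
    - [0.045,[0,0,-0.019],0]
    - [0.045,[0,0,0],0]
    - [0.0,[0,0,0],0]
    - [0.0,[0,0,0],0]
    - [0.0,[0,0,0],0]
    - [0.0,[0,0,0],0]
    - [0.0,[0,0,0],0]
  force: 60

```text
clock: 3.55
position: [0.5469, 0.3378, 0.1161]
ee_rot: [-0.477, 0.475, -0.523, 0.523]
contact_force: [0.2, -0.3, 6.3]
width: 0.0081
```

Emit:
jog_arm:
  targets:
    - [0.0,[0,0,0.01],0]
    - [0.0,[0,0,0.02],0]
    - [0.0,[0,0,0.02],0]
    - [0.0,[0,0,0.025],0]
    - [0.0,[0,0,0.025],0]
    - [0.0,[0,0,0.02],0]
    - [0.0,[0,0,0.0],0]

```text
clock: 4.42
position: [0.5461, 0.3372, 0.2359]
ee_rot: [-0.477, 0.475, -0.523, 0.523]
contact_force: [0.2, -0.5, -1.7]
width: 0.0081
```

```bash
python3 w.py lift
python3 - <<'E'
from h import *
p,d=get_image('side'); save('lift_s',p)
W=cloud(camera_model('side'),d).reshape(-1,3)
z=np.load('lift.npz'); W2=cloud(z,z['d']).reshape(-1,3)
for W in (W,W2):
    T=W[(abs(W[:,0]-.548)<.02)&(abs(W[:,1]-.3)<.11)&(W[:,2]>.21)&(W[:,2]<.27)]
    print(len(T),T.min(0).round(3),T.max(0).round(3))
E
```

```text
t 4.425 pos [0.5461 0.3372 0.2359] yaw -5.39 w 0.00809643021959499 F [ 0.2 -0.5 -1.7]
711 [0.528 0.212 0.21 ] [0.566 0.394 0.27 ]
7378 [0.528 0.298 0.21 ] [0.568 0.39  0.27 ]
```

View pics/lift_s.png

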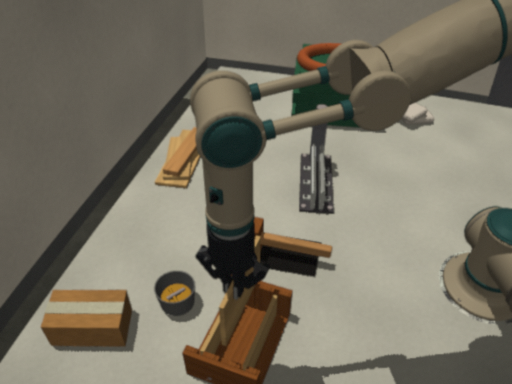

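View pics/lift.png

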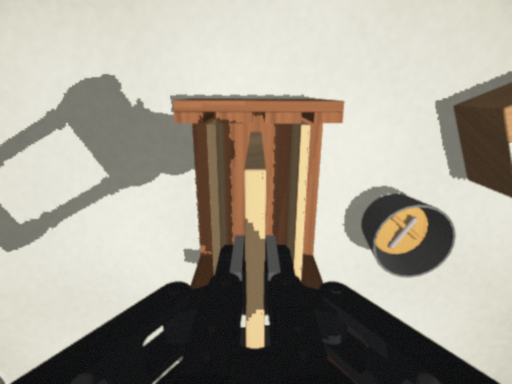

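Run:
```python
from h import *
z=np.load('lift.npz'); W=cloud(z,z['d'])
for r in range(150,352,8):
    print(r,[W[r,c].round(4).tolist() for c in (256,)])
for r in (200,):
    for c in range(238,276,2): print(c,W[r,c].round(4))
```

```text
150 [[0.551, 0.3892, 0.2059]]
158 [[0.5508, 0.3892, 0.2264]]
166 [[0.5507, 0.3894, 0.2432]]
174 [[0.5505, 0.3877, 0.2495]]
182 [[0.5502, 0.3843, 0.2492]]
190 [[0.5499, 0.3808, 0.2491]]
198 [[0.5495, 0.3773, 0.2488]]
206 [[0.5493, 0.3744, 0.2504]]
214 [[0.5489, 0.3704, 0.2494]]
222 [[0.5485, 0.3667, 0.2492]]
230 [[0.5482, 0.3627, 0.2486]]
238 [[0.5478, 0.3588, 0.2484]]
246 [[0.5475, 0.355, 0.2487]]
254 [[0.5471, 0.3511, 0.2487]]
262 [[0.5467, 0.3467, 0.248]]
270 [[0.5463, 0.3424, 0.2478]]
278 [[0.546, 0.3393, 0.2494]]
286 [[0.5456, 0.3354, 0.2499]]
294 [[0.5452, 0.3305, 0.2491]]
302 [[0.5447, 0.3259, 0.2489]]
310 [[0.5443, 0.3211, 0.2485]]
318 [[0.5439, 0.3169, 0.249]]
326 [[0.5434, 0.3119, 0.2486]]
334 [[0.543, 0.3074, 0.249]]
342 [[0.5425, 0.3024, 0.2489]]
350 [[0.5464, 0.3468, 0.2955]]
238 [0.52   0.2908 0.009 ]
240 [0.5226 0.2909 0.01  ]
242 [0.5252 0.2907 0.01  ]
244 [0.5445 0.3769 0.2488]
246 [0.5454 0.3769 0.2491]
248 [0.5462 0.3769 0.2492]
250 [0.547  0.3769 0.2496]
252 [0.5478 0.3764 0.2484]
254 [0.5486 0.3763 0.2482]
256 [0.5495 0.377  0.2503]
258 [0.5503 0.3764 0.2491]
260 [0.5511 0.3763 0.2489]
262 [0.5519 0.3764 0.2494]
264 [0.5528 0.376  0.2485]
266 [0.5558 0.2875 0.0095]
268 [0.5583 0.2869 0.0085]
270 [0.5609 0.2865 0.0081]
272 [0.5634 0.2873 0.0108]
274 [0.566  0.2865 0.0093]
```

Run:
```python
from h import *
def rect(P):
    r=cv2.minAreaRect((P[:,:2]*1000).astype(np.float32)); return np.round(r[0],1),np.round(r[1],1),round(r[2],1)
p,d=get_image('scene'); save('scene1',p); cm=camera_model('scene')
Ws=cloud(cm,d).reshape(-1,3)
z=np.load('side0.npz'); Wd=cloud(z,z['d']).reshape(-1,3)
for W in (Ws,Wd):
    T=W[(abs(W[:,0]-.49)<.1)&(W[:,1]>-.36)&(W[:,1]<-.1)&(W[:,2]>.074)&(W[:,2]<.083)]
    print(len(T),rect(T))
    for y in np.arange(-.35,-.13,.02):
        Q=T[abs(T[:,1]-y)<.01]
        print(round(y,2),len(Q),np.percentile(Q[:,0],[2,50,98]).round(4) if len(Q) else '')
    B=W[(abs(W[:,0]-.49)<.12)&(W[:,1]>-.46)&(W[:,1]<-.1)&(W[:,2]>.006)&(W[:,2]<.014)]
    print('base',len(B),rect(B))
    H=W[(abs(W[:,0]-.49)<.1)&(W[:,1]<-.3)&(W[:,1]>-.45)&(W[:,2]>.216)&(W[:,2]<.23)]
    print('punchtop',len(H),rect(H),H.mean(0))
cv2.imwrite('pics/jigzoom.png',cv2.resize(p[120:240,100:260],None,fx=4,fy=4,interpolation=2)[:,:,::-1])
```

```text
225 (array([ 479. , -260.6]), array([ 38.7, 202.3]), 9.4)
-0.35 21 [0.4754 0.4859 0.5095]
-0.33 24 [0.4753 0.4816 0.5072]
-0.31 24 [0.4714 0.4809 0.5061]
-0.29 24 [0.4664 0.4764 0.4995]
-0.27 23 [0.463  0.472  0.4982]
-0.25 20 [0.4647 0.4695 0.4945]
-0.23 23 [0.4566 0.4644 0.4882]
-0.21 24 [0.4505 0.4641 0.4873]
-0.19 20 [0.4509 0.4578 0.4846]
-0.17 20 [0.4466 0.4544 0.4832]
-0.15 2 [0.4752 0.4771 0.479 ]
base 639 (array([ 499.1, -280.7]), array([348.1, 232.3]), 81.4)
punchtop 62 (array([ 498.3, -366.2]), array([31.5, 29.8]), 35.6) [ 0.50120157 -0.36689735  0.2217451 ]
183 (array([ 477.6, -258.4]), array([ 31.1, 206.6]), 9.9)
-0.35 12 [0.4769 0.4933 0.5091]
-0.33 16 [0.4737 0.4795 0.5066]
-0.31 17 [0.4707 0.4979 0.5034]
-0.29 19 [0.4677 0.4729 0.4991]
-0.27 18 [0.4641 0.4798 0.4958]
-0.25 17 [0.4613 0.4879 0.4928]
-0.23 15 [0.4589 0.4845 0.4885]
-0.21 18 [0.4553 0.4692 0.4853]
-0.19 24 [0.4494 0.4653 0.4827]
-0.17 21 [0.446  0.4513 0.4786]
-0.15 6 [0.45   0.4728 0.4757]
base 1071 (array([ 459.8, -286.9]), array([158.3, 282.9]), 6.5)
punchtop 52 (array([ 496. , -362.2]), array([27., 32.]), 26.7) [ 0.49495801 -0.36184891  0.2190407 ]
```

View pics/jigzoom.png

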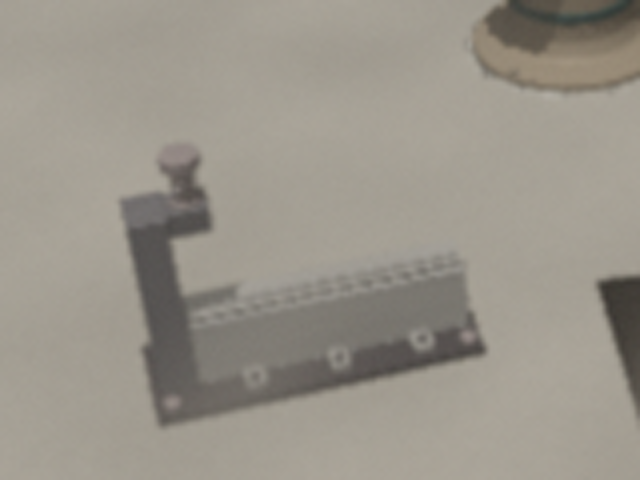

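Emit:
jog_arm:
  targets:
    - [0.0,[-0.008,-0.03,0.015],0.02]
    - [0.0,[-0.008,-0.055,0],0.03]
    - [0.0,[-0.008,-0.06,0],0.03]
    - [0.0,[-0.008,-0.06,0],0.03]
    - [0.0,[-0.008,-0.06,0],0.03]
    - [0.0,[-0.008,-0.06,0],0.03]
    - [0.0,[-0.008,-0.06,0],0.03]
    - [0.0,[-0.008,-0.06,0],0.03]
    - [0.0,[-0.008,-0.055,0],0.03]
    - [0.0,[-0.006,-0.037,0],0.003]

```text
clock: 5.82
position: [0.4664, -0.202, 0.248]
ee_rot: [-0.54, 0.54, -0.457, 0.456]
contact_force: [0.3, 0.1, -1.6]
width: 0.0081
```

Emit:
jog_arm:
  targets:
    - [0.0,[0,0,-0.015],0]
    - [0.0,[0,0,0],0]
    - [0.0,[0,0,0],0]

```text
clock: 6.2
position: [0.4676, -0.1987, 0.2339]
ee_rot: [0.541, -0.541, 0.456, -0.455]
contact_force: [-1.0, -0.1, -1.5]
width: 0.008
```

```bash
python3 w.py jigw
python3 - <<'E'
from h import *
for c in ['side','scene']:
    p,d=get_image(c); save('jig_'+c,p)
    np.savez(f'jig_{c}.npz',p=p,d=d,**{k:np.array(v) for k,v in camera_model(c).items()})
E
```

```text
t 6.2 pos [ 0.4676 -0.1987  0.2339] yaw 9.76 w 0.007954269527309387 F [-1.  -0.1 -1.5]
```

View pics/jigw.png

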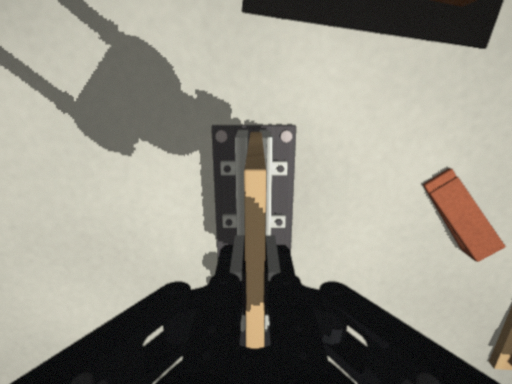

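View pics/jig_scene.png

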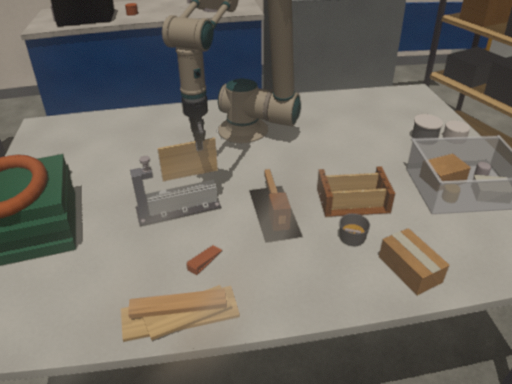

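The wrist picture shows the panel (col 255) roughly centred over the jig. The base plate spans cols 212–296, and the rails sit either side at about cols 240 and 268.

```bash
python3 - <<'E'
from h import *
z=np.load('jigw.npz'); W=cloud(z,z['d'])
o=np.array([.4819,-.2787]); a=np.radians(9.7); X=np.array([np.cos(a),np.sin(a)]); Y=np.array([-np.sin(a),np.cos(a)])
J=W.copy(); J[...,:2]-=o; jx=J[...,:2]@X; jy=J[...,:2]@Y; zz=W[...,2]
def fit(m,n):
    x,y=jx[m],jy[m]
    print(n,m.sum(),'x range',np.percentile(x,[1,50,99]).round(4),'y',np.percentile(y,[0,1,99,100]).round(4),'z',np.median(zz[m]).round(4))
fit((zz>.235)&(zz<.26)&(abs(jx)<.02)&(jy>.1),'panel top')
rails=(zz>.06)&(zz<.09)&(abs(jx)<.035)&(jy>.0)
fit(rails,'rails'); fit(rails&(jx<0),'railL'); fit(rails&(jx>0),'railR')
base=(zz>.004)&(zz<.016)&(abs(jx)<.08)&(jy>.05)
g=z['p'].astype(int).sum(2)<260
fit(base&g,'base dark')
for r in (150,190,215,235):
    row=[(c,round(float(jx[r,c]),4),round(float(jy[r,c]),3),round(float(zz[r,c]),3)) for c in range(206,302,3)]
    print(r); print([(c,x,zv) for c,x,y,zv in row], row[0][2])
m=(zz>.235)&(zz<.26)&(abs(jx)<.02)&(jy>.085)
print(np.degrees(np.polyfit(jy[m],jx[m],1)[0]), np.polyfit(jy[m],jx[m],1))
E
python3 - <<'E'
import cv2
i=cv2.imread('pics/jigw.png'); cv2.imwrite('pics/jwz.png',cv2.resize(i[110:250,190:320],None,fx=5,fy=4,interpolation=2)[:600])
E
```

```text
panel top 1755 x range [-0.006  -0.0015  0.0027] y [0.1    0.1005 0.134  0.1341] z 0.247
rails 1529 x range [-0.0214 -0.0134  0.0152] y [0.0157 0.0189 0.1219 0.1221] z 0.0778
railL 911 x range [-0.0214 -0.0164 -0.0101] y [0.0157 0.0189 0.1219 0.1221] z 0.0774
railR 618 x range [0.0065 0.0118 0.0153] y [0.0161 0.0189 0.1219 0.122 ] z 0.0786
base dark 3096 x range [-0.0522  0.003   0.0787] y [0.0501 0.0517 0.2548 0.2551] z 0.0067
150
[(206, -0.0618, 0.0), (209, -0.0578, 0.001), (212, -0.0528, 0.01), (215, -0.0492, 0.01), (218, -0.0454, 0.012), (221, -0.042, 0.01), (224, -0.0383, 0.012), (227, -0.0346, 0.012), (230, -0.0311, 0.012), (233, -0.0275, 0.011), (236, -0.02, 0.072), (239, -0.0166, 0.081), (242, -0.0139, 0.078), (245, -0.0111, 0.073), (248, -0.0052, 0.205), (251, -0.0036, 0.203), (254, -0.002, 0.205), (257, -0.0004, 0.206), (260, 0.0013, 0.204), (263, 0.0029, 0.203), (266, 0.0093, 0.08), (269, 0.0123, 0.08), (272, 0.0192, 0.012), (275, 0.0229, 0.01), (278, 0.0264, 0.012), (281, 0.03, 0.012), (284, 0.0336, 0.012), (287, 0.0373, 0.011), (290, 0.0408, 0.011), (293, 0.0443, 0.013),
[... 1577 characters left out ...]
(215, -0.0553, 0.002), (218, -0.0499, 0.011), (221, -0.0461, 0.01), (224, -0.0419, 0.012), (227, -0.0381, 0.011), (230, -0.0341, 0.011), (233, -0.0301, 0.011), (236, -0.0261, 0.012), (239, -0.0183, 0.078), (242, -0.015, 0.079), (245, -0.0058, 0.247), (248, -0.0045, 0.247), (251, -0.0032, 0.246), (254, -0.0019, 0.248), (257, -0.0006, 0.247), (260, 0.0007, 0.247), (263, 0.002, 0.247), (266, 0.0106, 0.079), (269, 0.0141, 0.072), (272, 0.0214, 0.012), (275, 0.0255, 0.01), (278, 0.0294, 0.011), (281, 0.0333, 0.011), (284, 0.0374, 0.01), (287, 0.0413, 0.011), (290, 0.0453, 0.011), (293, 0.0507, 0.001), (296, 0.0545, 0.002), (299, 0.0586, 0.002)] -0.02
-0.05805262814124709 [-0.00101321 -0.00153633]
```

View pics/jwz.png

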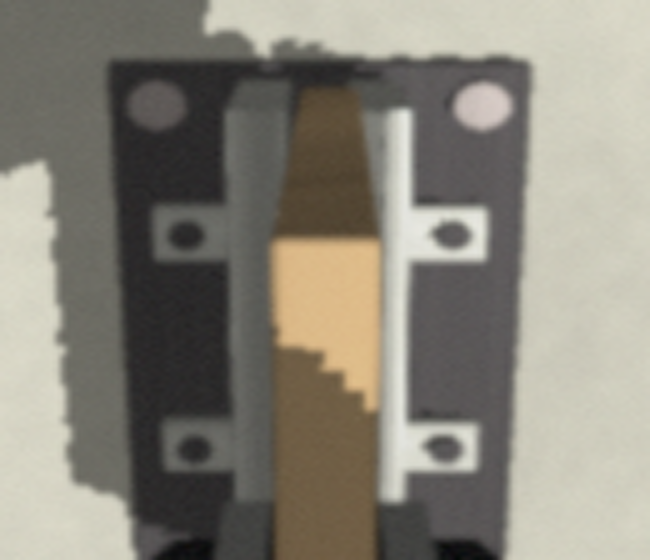

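Run:
```python
from h import *
z=np.load('jigw.npz'); W=cloud(z,z['d'])
o=np.array([.4819,-.2787]); a=np.radians(9.7); X=np.array([np.cos(a),np.sin(a)]); Y=np.array([-np.sin(a),np.cos(a)])
J=W[...,:2]-o; jx=J@X; jy=J@Y; zz=W[...,2]
A=[];B=[]
for r in range(132,240):
    m=(zz[r]>.063)&(zz[r]<.09)&(abs(jx[r])<.04)
    if m.sum()>5: A.append((jy[r][m].mean(),jx[r][m].min(),jx[r][m].max()))
    m=(zz[r]>.0065)&(zz[r]<.09)&(abs(jx[r])<.07)
    x=jx[r][m]; B.append((jy[r][m&(zz[r]<.02)].mean(),x.min(),x.max()))
for n,Q in (('rail',np.array(A)),('base',np.array(B))):
    for k,l in ((1,'L'),(2,'R')):
        p=np.polyfit(Q[:,0],Q[:,k],1); res=Q[:,k]-np.polyval(p,Q[:,0]); 
        m=abs(res)<2*res.std(); p=np.polyfit(Q[m,0],Q[m,k],1); print(n,l,'deg',np.degrees(p[0]).round(2),'x@.07',np.polyval(p,.07).round(4),'@-.05',np.polyval(p,-.05).round(4))
    print(Q[:,0].min(),Q[:,0].max())
```

```text
rail L deg -0.17 x@.07 -0.021 @-.05 -0.0206
rail R deg -0.18 x@.07 0.0149 @-.05 0.0152
0.018301073462080753 0.12186169148578241
base L deg -0.04 x@.07 -0.0522 @-.05 -0.0521
base R deg -0.07 x@.07 0.0462 @-.05 0.0463
-0.02078878213651192 0.11970931210664587
```

Emit:
jog_arm:
  targets:
    - [0.0,[-0.001,0,-0.03],0]
    - [0.0,[0,0,-0.012],0]
    - [0.0,[0,0,-0.01],0]
    - [0.0,[0,0,-0.01],0]
    - [0.0,[0,0,-0.01],0]
    - [0.0,[0,0,-0.01],0]
    - [0.0,[0,0,0],0]

```text
clock: 7.22
position: [0.4662, -0.1997, 0.1515]
ee_rot: [-0.54, 0.54, -0.457, 0.455]
contact_force: [0.2, -0.6, -1.7]
width: 0.0082
```

```bash
python3 w.py jigw2
python3 - <<'E'
from h import *
p,d=get_image('scene'); cv2.imwrite('pics/jz2.png',cv2.resize(p[110:240,100:260],None,fx=4,fy=4,interpolation=2)[:,:,::-1])
E
```

```text
t 7.225 pos [ 0.4662 -0.1997  0.1515] yaw 9.68 w 0.00815904527507406 F [ 0.2 -0.6 -1.7]
```

View pics/jz2.png

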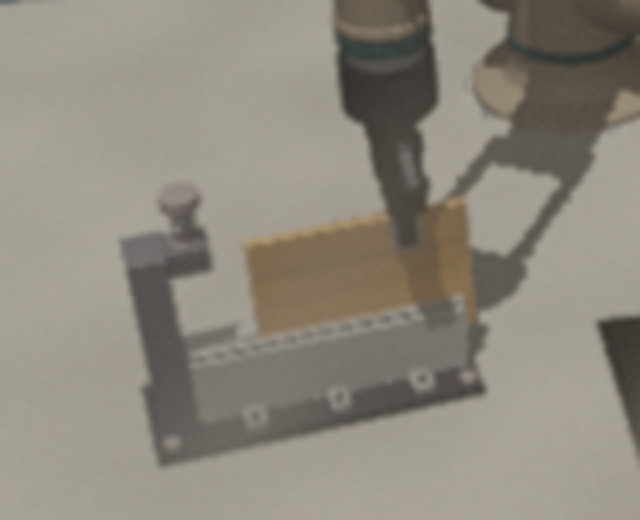

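View pics/jigw2.png

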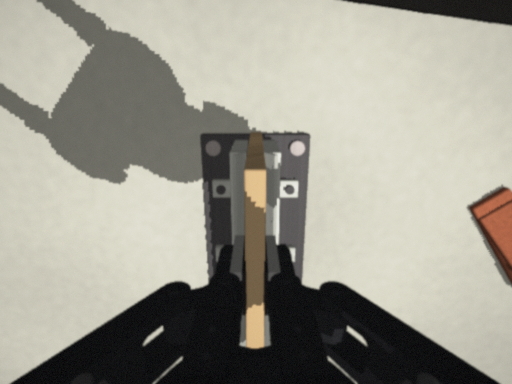

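It's in the channel with no contact force. Continuing down to the floor.

Emit:
jog_arm:
  targets:
    - [0.0,[0,0,-0.01],0]
    - [0.0,[0,0,-0.01],0]
    - [0.0,[0,0,-0.008],0]
    - [0.0,[0,0,-0.004],0]
    - [0.0,[0,0,0],0]
    - [0.0,[0,0,0],0]

```text
clock: 8.07
position: [0.4669, -0.2001, 0.1205]
ee_rot: [0.54, -0.54, 0.456, -0.456]
contact_force: [-0.8, 0.4, -2.2]
width: 0.0081
```

Emit:
jog_arm:
  targets:
    - [0.0,[0,0,-0.002],0]
    - [0.0,[0.0017,-0.0098,0],0]
    - [0.0,[0.0017,-0.0098,0],0]
    - [0.0,[0.0017,-0.0098,0],0]
    - [0.0,[0.0017,-0.0098,0],0]
    - [0.0,[0.0011,-0.007,0],0]
    - [0.0,[0,0,0],0]

```text
clock: 8.95
position: [0.4747, -0.2468, 0.1182]
ee_rot: [0.54, -0.54, 0.456, -0.456]
contact_force: [0.1, 0.6, -0.7]
width: 0.0076
```

```bash
python3 w.py jigw3
python3 - <<'E'
from h import *
p,d=get_image('scene'); cv2.imwrite('pics/jz3.png',cv2.resize(p[110:240,100:260],None,fx=4,fy=4,interpolation=2)[:,:,::-1])
E
```

```text
t 8.95 pos [ 0.4747 -0.2468  0.1182] yaw 9.64 w 0.007618517729830752 F [ 0.1  0.6 -0.7]
```

View pics/jz3.png

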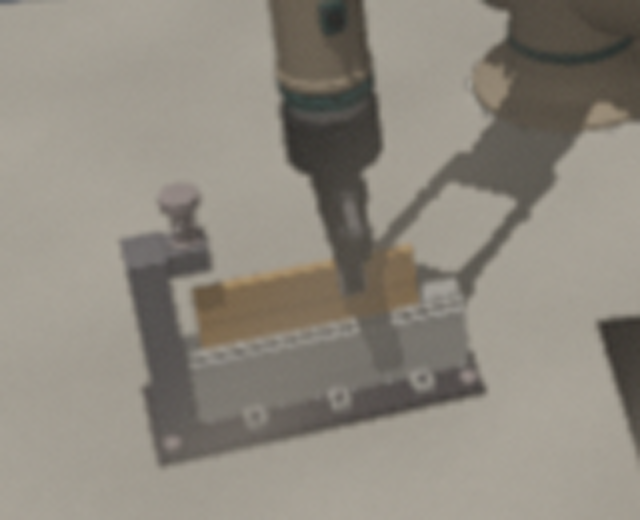

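Still short of the stop, so I'll push on in small steps until contact force shows.

Emit:
jog_arm:
  targets:
    - [0.0,[0.001,-0.006,0],0]
    - [0.0,[0.0007,-0.004,0],0]
    - [0.0,[0,0,0],0]

```text
clock: 9.43
position: [0.4765, -0.2565, 0.1184]
ee_rot: [0.54, -0.54, 0.456, -0.456]
contact_force: [-0.3, 1.1, -1.4]
width: 0.0081
```

Emit:
jog_arm:
  targets:
    - [0.0,[0.0005,-0.003,0],0]
    - [0.0,[0,0,0],0]

```text
clock: 9.68
position: [0.4769, -0.2594, 0.1184]
ee_rot: [0.54, -0.54, 0.456, -0.456]
contact_force: [0.0, -0.7, -2.0]
width: 0.008
```

Emit:
jog_arm:
  targets:
    - [0.0,[0.0003,-0.002,0],0]
    - [0.0,[0,0,0],0]

```text
clock: 9.93
position: [0.4768, -0.26, 0.1183]
ee_rot: [0.541, -0.54, 0.457, -0.455]
contact_force: [-1.3, 4.8, 1.1]
width: 0.0081
```

Emit:
jog_arm:
  targets:
    - [0.0,[0,0,-0.0015],0]
    - [0.0,[0,0,0],0]

```text
clock: 10.18
position: [0.4768, -0.26, 0.118]
ee_rot: [0.541, -0.54, 0.456, -0.456]
contact_force: [-2.7, 6.2, 8.6]
width: 0.0078
```

Emit:
jog_arm:
  targets:
    - [0.02,[0,0,0],0]
    - [0.03,[0,0,0],0]
    - [0.03,[0,0,0],0]

```text
clock: 10.55
position: [0.4773, -0.2617, 0.1167]
ee_rot: [-0.54, 0.541, -0.456, 0.456]
contact_force: [0.5, 0.2, -0.1]
width: 0.0301
```

```bash
python3 w.py jigw4
python3 - <<'E'
from h import *
p,d=get_image('scene'); cv2.imwrite('pics/jz4.png',cv2.resize(p[110:240,100:260],None,fx=4,fy=4,interpolation=2)[:,:,::-1])
W=cloud(camera_model('scene'),d).reshape(-1,3)
o=np.array([.4814,-.2817]); a=np.radians(9.75); X=np.array([np.cos(a),np.sin(a)]); Y=np.array([-np.sin(a),np.cos(a)])
jx=(W[:,:2]-o)@X; jy=(W[:,:2]-o)@Y
m=(abs(jx)<.012)&(W[:,2]>.09)&(W[:,2]<.15)&(jy>-.101)&(jy<.12)
print(m.sum(),'jy',np.sort(jy[m])[[0,3,-3,-1]].round(4),'z max',np.percentile(W[m,2],[90,97]).round(4))
z=np.load('jigw4.npz');W=cloud(z,z['d']).reshape(-1,3); jx=(W[:,:2]-o)@X; jy=(W[:,:2]-o)@Y
m=(abs(jx)<.012)&(W[:,2]>.115)&(W[:,2]<.15)&(jy>.03)
print('wrist end jy',jy[m].max(),np.percentile(jx[m],[1,99]),'z',np.median(W[m,2]),'deg',np.degrees(np.polyfit(jy[m],jx[m],1)[0]))
r=(abs(jx)<.03)&(W[:,2]>.07)&(W[:,2]<.09);print('rail end',jy[r].max(),'x',np.percentile(jx[r],[1,99]))
E
```

```text
t 10.55 pos [ 0.4773 -0.2617  0.1167] yaw 9.68 w 0.030082894633572565 F [ 0.5  0.2 -0.1]
557 jy [-0.1008 -0.1001  0.0737  0.0746] z max [0.1306 0.1325]
wrist end jy 0.07511365057605124 [-0.00610801  0.0026805 ] z 0.13119556714936237 deg 0.2444887146413201
rail end 0.12516123729909157 x [-0.02015034  0.01611358]
```

View pics/jz4.png

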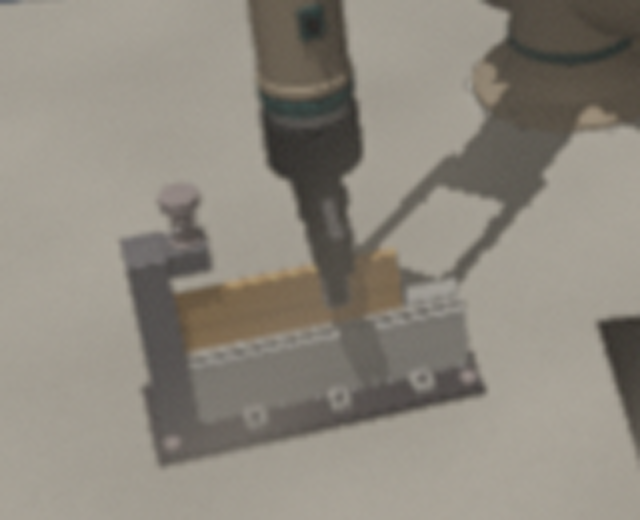

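View pics/jigw4.png

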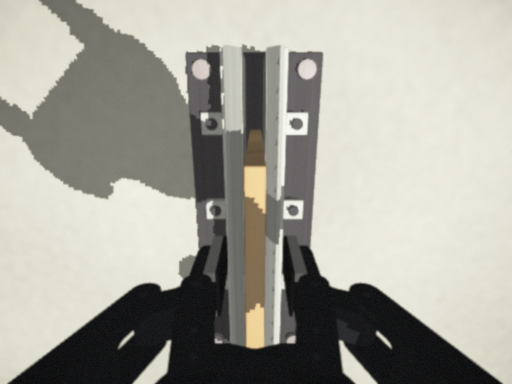

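The panel end sits 50 mm inside the rail end, which is the expected home. Now going to the mallet.

Emit:
jog_arm:
  targets:
    - [0.03,[0,0,0.04],0]
    - [0.03,[0,0,0.05],0]
    - [0.06,[0.005,0.02,0.04],-0.17]
    - [0.06,[0.01,0.04,0],-0.185]
    - [0.06,[0.01,0.04,0],-0.185]
    - [0.06,[0.01,0.04,0],-0.185]
    - [0.06,[0.01,0.04,0],-0.185]
    - [0.06,[0.01,0.04,0],-0.185]
    - [0.06,[0.01,0.04,0],-0.185]
    - [0.06,[0.011,0.032,0],-0.185]

```text
clock: 11.9
position: [0.5533, 0.0323, 0.2468]
ee_rot: [-0.095, 0.095, -0.701, 0.701]
contact_force: [0.1, 0.3, -0.3]
width: 0.0599
```

Emit:
jog_arm:
  targets:
    - [0.06,[0,0,-0.01],-0.17]
    - [0.06,[0,0,-0.01],-0.105]
    - [0.06,[0,0,0],0]
    - [0.06,[0,0,0],0]

```text
clock: 12.4
position: [0.5534, 0.0307, 0.2271]
ee_rot: [-0.001, 0.0, -0.707, 0.707]
contact_force: [-0.1, 0.5, 0.1]
width: 0.0599
```

```bash
python3 w.py malw
python3 - <<'E'
from h import *
def rect(P):
    r=cv2.minAreaRect((P[:,:2]*1000).astype(np.float32)); return np.round(r[0],1),np.round(r[1],1),round(r[2],1)
z=np.load('malw.npz');W=cloud(z,z['d']).reshape(-1,3)
H=W[(W[:,2]>.085)&(W[:,2]<.105)&(W[:,0]>.55)&(abs(W[:,1]-.03)<.06)]; print('head top',rect(H),np.median(H[:,2]))
h=W[(W[:,2]>.05)&(W[:,2]<.07)&(W[:,0]>.38)&(W[:,0]<.57)&(abs(W[:,1]-.03)<.04)]; print('handle',len(h),rect(h),np.median(h[:,2]))
E
```

```text
t 12.4 pos [0.5534 0.0307 0.2271] yaw -89.94 w 0.059914522722217554 F [-0.1  0.5  0.1]
head top (array([611.9,  29. ]), array([55. , 80.4]), 89.7) 0.09516932991831373
handle 2732 (array([479.3,  29.6]), array([ 21.3, 171.9]), 89.5) 0.06405413518437666
```

View pics/malw.png

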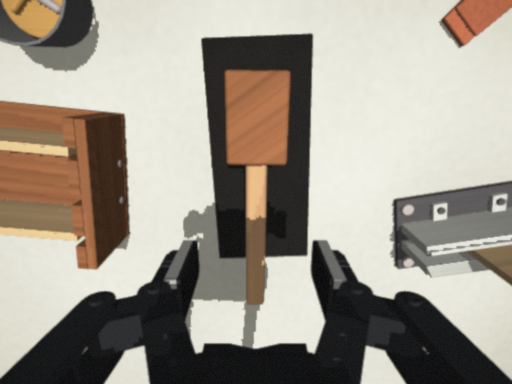

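Emit:
jog_arm:
  targets:
    - [0.055,[-0.005,-0.001,-0.05],0]
    - [0.055,[0,0,-0.05],0]
    - [0.055,[0,0,-0.045],0]
    - [0.055,[0,0,-0.02],0]
    - [0.055,[0,0,-0.013],0]
    - [0.055,[0,0,0],0]

```text
clock: 13.2
position: [0.5481, 0.0297, 0.0486]
ee_rot: [0.0, 0.0, -0.707, 0.707]
contact_force: [-0.8, -0.1, 0.6]
width: 0.0552
```

Emit:
jog_arm:
  targets:
    - [0.0,[0,0,0],0]
    - [0.0,[0,0,0],0]
    - [0.0,[0,0,0],0]
    - [0.0,[0,0,0],0]
    - [0.0,[0,0,0],0]
  force: 115

```text
clock: 13.82
position: [0.549, 0.0296, 0.0503]
ee_rot: [-0.001, -0.001, -0.707, 0.707]
contact_force: [-0.9, -0.3, 6.3]
width: 0.0201
```

Emit:
jog_arm:
  targets:
    - [0.0,[0,0,0.01],0]
    - [0.0,[0,0,0.02],0]
    - [0.0,[0,0,0.03],0]
    - [0.0,[0,0,0.04],0]
    - [0.0,[0,0,0.04],0]
    - [0.0,[0,0,0.03],0]
    - [0.0,[0,0,0],0]

```text
clock: 14.7
position: [0.5491, 0.0299, 0.221]
ee_rot: [-0.002, -0.002, -0.707, 0.707]
contact_force: [-0.5, 0.2, -4.2]
width: 0.0203
```

```bash
python3 w.py mallift
cat > mal.py <<'E'
import sys
from h import *
n=sys.argv[1]
s=manip.get_state();T=s['position']
z=np.load(n+'.npz');W=cloud(z,z['d']).reshape(-1,3)
# head top plane in tool coords (forward = +x when yaw -90)
yw=float(sys.argv[2]) if len(sys.argv)>2 else 0.
c,sn=np.cos(yw),np.sin(yw)
D=W-T; f=D[:,0]*c+D[:,1]*sn; l=-D[:,0]*sn+D[:,1]*c; h=D[:,2]
m=(f>.03)&(f<.115)&(abs(l)<.035)&(h>.025)&(h<.065)
A=np.c_[f[m],l[m],np.ones(m.sum())]; p=np.linalg.lstsq(A,h[m],rcond=None)[0]
r=abs(A@p-h[m])<.003; p=np.linalg.lstsq(A[r],h[m][r],rcond=None)[0]
print(m.sum(),'pitch deg',np.degrees(p[0]).round(2),'roll',np.degrees(p[1]).round(2),'f',np.percentile(f[m][r],[1,99]).round(4),'l',np.percentile(l[m][r],[1,99]).round(4),'h@mid',(p@[np.mean(np.percentile(f[m][r],[1,99])),0,1]).round(4))
E
python3 mal.py mallift
```

```text
t 14.7 pos [0.5491 0.0299 0.221 ] yaw -90.0 w 0.02034054677685282 F [-0.5  0.2 -4.2]
50375 pitch deg -0.05 roll 0.05 f [0.0311 0.103 ] l [-0.0269  0.0254] h@mid 0.0469
```

View pics/mallift.png

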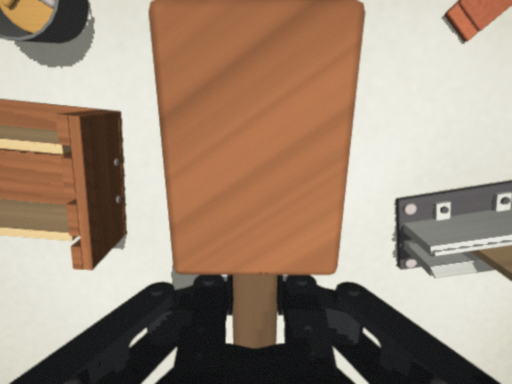

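Emit:
jog_arm:
  targets:
    - [0.0,[0,-0.01,0.03],0]
    - [0.0,[-0.008,-0.03,0.03],0]
    - [0.0,[-0.014,-0.05,0.025],0]
    - [0.0,[-0.014,-0.055,0.005],0]
    - [0.0,[-0.014,-0.055,0],0]
    - [0.0,[-0.014,-0.055,0],0]
    - [0.0,[-0.014,-0.055,0],0]
    - [0.0,[-0.014,-0.05,0],0]
    - [0.0,[-0.01,-0.036,0],0]
    - [0.0,[0,0,0],0]

```text
clock: 16.0
position: [0.4443, -0.3684, 0.3054]
ee_rot: [-0.003, -0.0, 0.708, -0.706]
contact_force: [-0.9, 1.4, -3.2]
width: 0.0202
```

```bash
python3 w.py strike0; python3 mal.py strike0
python3 - <<'E'
from h import *
T=manip.get_state()['position']
for c in ['scene','side']:
    p,d=get_image(c); save('strike0_'+c,p); W=cloud(camera_model(c),d).reshape(-1,3)
    H=W[(abs(W[:,0]-.5)<.05)&(abs(W[:,1]+.366)<.03)&(W[:,2]>.205)&(W[:,2]<.235)]; print(c,'punch',len(H),H.mean(0).round(4) if len(H) else '', H.max(0) if len(H) else '')
    H=W[(abs(W[:,0]-.51)<.07)&(abs(W[:,1]+.366)<.06)&(W[:,2]>T[2]+.03)&(W[:,2]<T[2]+.055)]; 
    if len(H): print('head',len(H),np.percentile(H,[2,98],axis=0).round(4))
E
```

```text
t 16.0 pos [ 0.4443 -0.3684  0.3054] yaw -90.24 w 0.020159161058727056 F [-0.9  1.4 -3.2]
49726 pitch deg -0.58 roll 0.23 f [0.0311 0.1016] l [-0.0292  0.0232] h@mid 0.0439
scene punch 72 [ 0.5031 -0.3662  0.2196] [ 0.51376562 -0.35075534  0.22603056]
head 493 [[ 0.4464 -0.4097  0.3367]
 [ 0.5525 -0.3238  0.359 ]]
side punch 78 [ 0.4949 -0.359   0.217 ] [ 0.51051982 -0.34650972  0.2224219 ]
head 397 [[ 0.4443 -0.3863  0.3372]
 [ 0.5487 -0.3122  0.3568]]
```

View pics/strike0_scene.png

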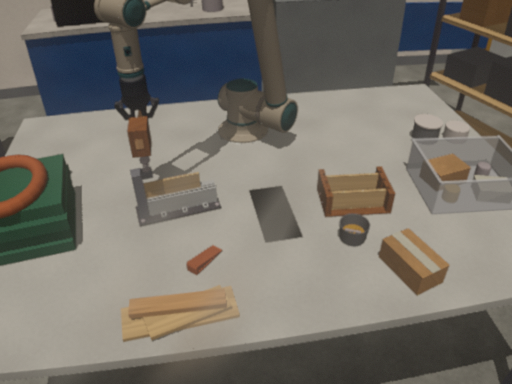

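View pics/strike0_side.png

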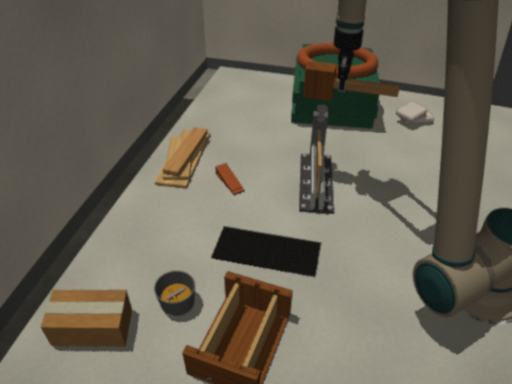

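Emit:
jog_arm:
  targets:
    - [0.0,[0,0,-0.02],0]
    - [0.0,[0,0,-0.025],0]
    - [0.0,[0,0,-0.012],0]
    - [0.0,[0,0,0],0]

```text
clock: 16.65
position: [0.4465, -0.3649, 0.2524]
ee_rot: [0.001, -0.0, 0.707, -0.707]
contact_force: [0.0, 2.9, 4.7]
width: 0.0204
```

Emit:
jog_arm:
  targets:
    - [0.0,[0,0,-0.004],0]
    - [0.0,[0,0,0],0]

```text
clock: 16.9
position: [0.4465, -0.365, 0.2492]
ee_rot: [0.001, 0.0, 0.707, -0.707]
contact_force: [-0.6, 4.6, 5.3]
width: 0.0205
```

Emit:
jog_arm:
  targets:
    - [0.0,[0,0,-0.003],0]
    - [0.0,[0,0,0],0]

```text
clock: 17.15
position: [0.4463, -0.365, 0.2486]
ee_rot: [-0.001, -0.001, -0.707, 0.707]
contact_force: [-4.2, 6.8, 16.7]
width: 0.0204
```

The press reads about 20 N and the travel has stopped. I'll do one more full, faster blow to the same depth for certainty, then lift.

Emit:
jog_arm:
  targets:
    - [0.0,[0,0,0.02],0]
    - [0.0,[0,0,0.028],0]
    - [0.0,[0,0,0],0]
    - [0.0,[0,0,-0.024],0]
    - [0.0,[0,0,-0.024],0]
    - [0.0,[0,0,-0.001],0]
    - [0.0,[0,0,0],0]

```text
clock: 18.02
position: [0.444, -0.3672, 0.2457]
ee_rot: [0.001, 0.001, -0.706, 0.708]
contact_force: [-7.2, 1.6, 13.9]
width: 0.0205
```

Emit:
jog_arm:
  targets:
    - [0.0,[0,0,0.015],0]
    - [0.0,[0,0,0.03],0]
    - [0.0,[0,0,0.02],0]
    - [0.0,[0,0,0],0]

```text
clock: 18.52
position: [0.4468, -0.3664, 0.3091]
ee_rot: [-0.001, -0.001, -0.707, 0.707]
contact_force: [-0.2, -0.3, -5.3]
width: 0.0204
```

```bash
python3 w.py strike1; python3 mal.py strike1
python3 - <<'E'
from h import *
p,d=get_image('scene'); cv2.imwrite('pics/jz5.png',cv2.resize(p[90:240,100:260],None,fx=4,fy=4,interpolation=2)[:,:,::-1])
W=cloud(camera_model('scene'),d).reshape(-1,3)
o=np.array([.4814,-.2817]); a=np.radians(9.75); X=np.array([np.cos(a),np.sin(a)]); Y=np.array([-np.sin(a),np.cos(a)])
jx=(W[:,:2]-o)@X; jy=(W[:,:2]-o)@Y
m=(abs(jx)<.012)&(W[:,2]>.09)&(W[:,2]<.15)&(jy>-.101)&(jy<.12)
print(m.sum(),'jy',np.sort(jy[m])[[0,3,-3,-1]].round(4),'z max',np.percentile(W[m,2],[90,97]).round(4))
E
```

```text
t 18.525 pos [ 0.4468 -0.3664  0.3091] yaw -90.0 w 0.020385007814363868 F [-0.2 -0.3 -5.3]
53444 pitch deg 3.49 roll 0.1 f [0.0312 0.0997] l [-0.027   0.0252] h@mid 0.0513
657 jy [-0.1008 -0.1001  0.0737  0.0746] z max [0.1302 0.1323]
```

View pics/jz5.png

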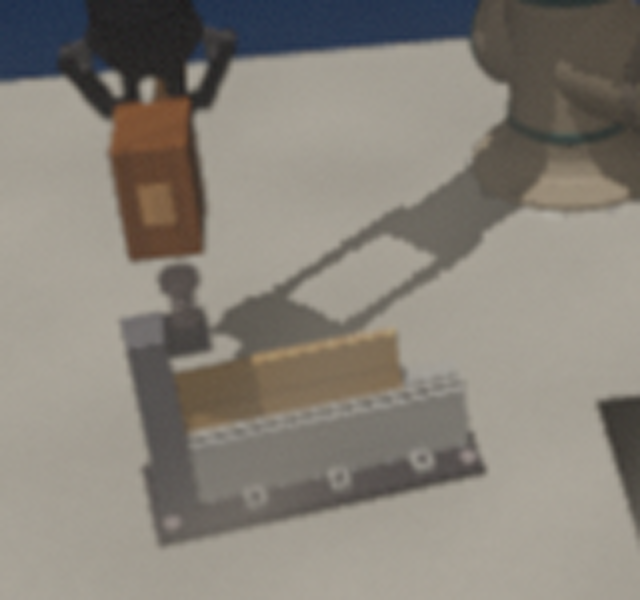

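The panel hasn't moved and the punch is back up. The mallet has pitched 3.5° head-up in the grip, which is harmless. Carrying it back to the mat.

Emit:
jog_arm:
  targets:
    - [0.0,[0.004,0.02,0],0]
    - [0.0,[0.01,0.04,0],0]
    - [0.0,[0.014,0.055,0],0]
    - [0.0,[0.014,0.055,0],0]
    - [0.0,[0.014,0.055,0],0]
    - [0.0,[0.014,0.055,-0.02],0]
    - [0.0,[0.014,0.055,-0.04],0]
    - [0.0,[0.012,0.04,-0.04],0]
    - [0.0,[0.006,0.021,-0.04],0]
    - [0.0,[0,0,0],0]

```text
clock: 19.88
position: [0.5428, 0.0273, 0.1686]
ee_rot: [-0.003, -0.005, 0.708, -0.706]
contact_force: [-1.1, -0.2, -4.2]
width: 0.0206
```

Emit:
jog_arm:
  targets:
    - [0.0,[0,0,-0.04],0]
    - [0.0,[0,0,-0.03],0]
    - [0.0,[0,0,-0.015],0]
    - [0.0,[0,0,0],0]
    - [0.0,[0,0,0],0]

```text
clock: 20.5
position: [0.548, 0.0241, 0.0893]
ee_rot: [-0.001, -0.001, -0.707, 0.707]
contact_force: [-0.2, 0.7, -3.6]
width: 0.0203
```

```bash
python3 w.py down; python3 mal.py down
python3 - <<'E'
from h import *
p,d=get_image('side'); cv2.imwrite('pics/down_s.png',cv2.resize(p[160:300,180:360],None,fx=4,fy=4,interpolation=2)[:,:,::-1])
E
```

```text
t 20.5 pos [0.548  0.0241 0.0893] yaw -90.03 w 0.020257090535536846 F [-0.2  0.7 -3.6]
53162 pitch deg 3.59 roll 0.11 f [0.0312 0.099 ] l [-0.0265  0.0256] h@mid 0.05
```

View pics/down_s.png

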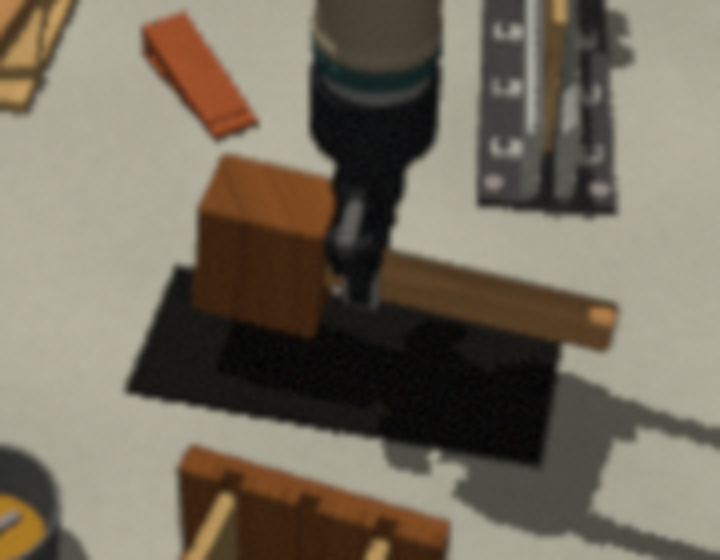

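Emit:
jog_arm:
  targets:
    - [0.0,[0,0.005,-0.015],0]
    - [0.0,[0,0,-0.012],0]
    - [0.0,[0,0,-0.006],0]
    - [0.0,[0,0,-0.003],0]
    - [0.0,[0,0,0],0]

```text
clock: 21.22
position: [0.5467, 0.0293, 0.0516]
ee_rot: [0.0, 0.0, -0.707, 0.707]
contact_force: [-0.9, -0.2, -4.6]
width: 0.0206
```

Emit:
jog_arm:
  targets:
    - [0.0,[0,0,-0.002],0]
    - [0.0,[0,0,0],0]

```text
clock: 21.48
position: [0.5468, 0.0293, 0.05]
ee_rot: [0.0, -0.0, -0.707, 0.707]
contact_force: [0.2, -1.0, -3.9]
width: 0.0204
```

Emit:
jog_arm:
  targets:
    - [0.0,[0,0,-0.002],0]
    - [0.0,[0,0,0],0]

```text
clock: 21.72
position: [0.5469, 0.0293, 0.0479]
ee_rot: [-0.0, -0.0, -0.707, 0.707]
contact_force: [-0.3, 0.4, -3.5]
width: 0.0207
```

Emit:
jog_arm:
  targets:
    - [0.0,[0,0,-0.001],0]
    - [0.0,[0,0,0],0]

```text
clock: 21.98
position: [0.5469, 0.0293, 0.0478]
ee_rot: [-0.0, -0.0, -0.707, 0.707]
contact_force: [-2.4, -0.5, 4.5]
width: 0.0206
```

Emit:
jog_arm:
  targets:
    - [0.03,[0,0,0],0]
    - [0.05,[0,0,0],0]
    - [0.06,[0,0,0],0]
    - [0.06,[0,0,0.02],0]
    - [0.06,[0,0,0.04],0]
    - [0.06,[0,0,0.05],0]
    - [0.06,[0,0,0.05],0]
    - [0.06,[0,0,0.03],0]
    - [0.06,[0,0,0],0]
    - [0.06,[0,0,0],0]

```text
clock: 23.22
position: [0.546, 0.0294, 0.2357]
ee_rot: [-0.001, -0.001, 0.707, -0.707]
contact_force: [-0.9, 0.2, -0.1]
width: 0.0599
```

```bash
python3 w.py fin
python3 - <<'E'
from h import *
def rect(P):
    r=cv2.minAreaRect((P[:,:2]*1000).astype(np.float32)); return np.round(r[0],1),np.round(r[1],1),round(r[2],1)
z=np.load('fin.npz');W=cloud(z,z['d']).reshape(-1,3)
H=W[(W[:,2]>.085)&(W[:,2]<.105)&(W[:,0]>.55)&(abs(W[:,1]-.03)<.06)]; print('head top',rect(H),np.median(H[:,2]))
p=z['p'].astype(int).sum(2).reshape(-1)
M=W[(p<90)&(W[:,2]<.012)&(W[:,2]>-.004)&(abs(W[:,1]-.03)<.1)&(W[:,0]>.45)]; print('mat dark',rect(M))
for c in ['scene','side']:
    q,d=get_image(c); save('fin_'+c,q); W=cloud(camera_model(c),d).reshape(-1,3)
    o=np.array([.4814,-.2817]); a=np.radians(9.75); X=np.array([np.cos(a),np.sin(a)]); Y=np.array([-np.sin(a),np.cos(a)])
    jx=(W[:,:2]-o)@X; jy=(W[:,:2]-o)@Y
    m=(abs(jx)<.012)&(W[:,2]>.09)&(W[:,2]<.15)&(jy>-.101)&(jy<.12)
    print(c,m.sum(),'panel jx',np.percentile(jx[m],[2,50,98]).round(4),'jy',np.sort(jy[m])[[0,3,-3,-1]].round(4),'z',np.percentile(W[m,2],[90,97]).round(4))
    H=W[(abs(W[:,0]-.5)<.05)&(abs(W[:,1]+.366)<.03)&(W[:,2]>.205)&(W[:,2]<.235)]; print('punch top z',np.percentile(H[:,2],90).round(4))
E
```

```text
t 23.225 pos [0.546  0.0294 0.2357] yaw -90.01 w 0.059906916892180195 F [-0.9  0.2 -0.1]
head top (array([612.6,  29.4]), array([80.3, 55.1]), 0.1) 0.09514744356328636
mat dark (array([568.9,  33.6]), array([237.8,  91.4]), 0.0)
scene 650 panel jx [-0.0014  0.0052  0.0105] jy [-0.1008 -0.1     0.0736  0.0743] z [0.1307 0.1325]
punch top z 0.2236
side 200 panel jx [-0.0079  0.0027  0.006 ] jy [-0.1007 -0.1003  0.079   0.0804] z [0.1309 0.1322]
punch top z 0.2209
```

View pics/fin.png

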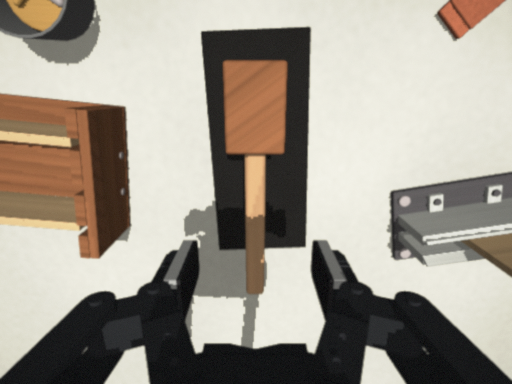

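View pics/fin_side.png

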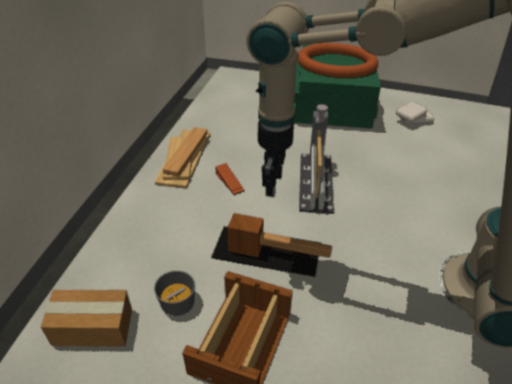

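```bash
python3 -c "
from h import *
print(sign_off())"
```

```text
the job is handed in; nothing more can be done
None
```

The panel is marked and home in the jig, the mallet is back on its mat, and the job is handed in at about 23 s of the 67 s. No verdict was reported.

**What I did**
- **Panel:** I lifted the tall panel straight up from the middle slot and lowered it into the jig channel. I slid it until it pressed on the stop at about 5 N, set it down and let go.
- **Strike:** I hit the punch twice with the mallet face. On the first blow I pressed on until the upward force reached about 20 N and travel stopped. The second was a fast repeat to be sure.
- **Mallet:** I set it back where it had stood and opened the gripper.

**What the last checks showed**
- **Panel:** With the panel let go, the wrist camera put its end 50 mm inside the rail end, as it should be at home. The scene camera read the end at the same place before and after the blows, within 0.3 mm. The top edge is about 131 mm above the bench.
- **Punch:** It is back up, at 221–224 mm.
- **Mallet:** It is level, with its head over the mat at (0.613, 0.029), within about 1 mm of where it started.
- **Other items:** The boards, tub and wedge look undisturbed in the pictures. I did not measure them.

**What disagreed or went unmeasured**
- The side camera placed the panel's end about 5–6 mm farther out than the scene camera. I took that as camera offset, because the wrist reading and the contact with the stop agreed with home.
- The blows pitched the mallet about 3.5° in the grip. It settled level when released.
- I did not measure punch speed directly. The commanded blow speed was about 0.2 m/s, against the 0.05 m/s needed.

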